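Bring the ring core under the magnifier

TASK

With a fingertip, push the parts carousel round by its spokes until the dish with the ring-shaped core stands centred on the round viewing mark on the base board, and then push the magnifier's arm round until its lens is centred over the ring core. Only the fingers push; do not touch or lift the four parts lying in the dishes, and leave everything else on the table where it is.

Things in the scene. Friction and masses are not known exactly. Their poses are not given: they have to be found in the camera images.
- core: ferrite ring core, dark metal-grey like the other three parts: a flat ring 34 mm across with an 18 mm hole, 12 mm high, 20 to 45 g, lying loose in one of the four dishes (any of them). Origin: centre of its underside, 33 mm above the table
- hub (a point): top of the carousel's grey hub (40 mm across, with a 22 mm steel cap), on the carousel's vertical axis, 66 mm above the table. The carousel turns freely either way without end, with a light drag of about 1 N at mid-spoke, and stays where it is left
- carousel: parts carousel, 0.35 to 0.7 kg: four spokes 90 degrees apart, along its x, -x, y and -y axes (z up), each ending in an open round aluminium dish centred 120 mm from the axis. Dishes are alike: 56 mm outside, 50 mm inside, from 30 to 46 mm above the table, one part in each. Origin on the vertical axis, 12 mm above the table
- station (a point): the viewing mark: centre of a thin black circle, 66 mm across, printed on the white base board (300 x 470 mm, its top 12 mm above the table), on the robot's side of the carousel towards the robot's right, 120 mm from the carousel's axis. The dishes pass right over it; this point is on the board's top. No dish stands on it at the start
- pivot (a point): top of the black swivel head (30 mm across) of the magnifier's post, on the post's vertical axis, 144 mm above the table; it stands on the base board's right-hand part, 186 mm from the viewing mark
- lens (a point): centre of the round magnifier lens (white rim, 92 mm across, 12 mm thick), 186 mm from the post's axis and 126 mm above the table. At the start it is parked 57 to 83 degrees counterclockwise (from above) of the viewing mark, out on the robot's side; swung clockwise it comes over the mark and could go 34 degrees past it (no stop there)
- spoke (a point): middle of one of the four spokes (all alike), on its top edge, 60 mm from the carousel's axis and 54 mm above the table. Spokes are straight aluminium bars 8 mm wide, from 34 to 54 mm above the table, with 22 mm of free air between them and the base board, bare from 20 to 92 mm from the axis
- arm (a point): point on the top edge of the magnifier's arm, 90 mm from the post's axis, 137 mm above the table. The arm is a straight level white bar, 10 mm wide, from 115 to 137 mm above the table, bare from 15 to 140 mm from the post's axis. It swings level with a drag of about 1.3 N here and stays where it is left
- magnifier: the swinging arm with its lens (see lens), 0.2 to 0.4 kg; origin on the post's axis, 110 mm above the table; x axis along the arm towards the lens, z up
- capacitor: can capacitor, upright cylinder 22 mm across, 22 mm high, loose in another dish; origin: centre of its underside
- relay: relay, a plain box 28 x 18 x 16 mm, loose in another dish; origin: centre of its underside
- heatsink: finned heat sink, 24 x 24 mm, 18 mm high, loose in another dish; origin: centre of its underside
- spool: solder spool, 60 mm across, 44 mm high, standing on the base board on the far side of the post; leave alone
- tin: flux tin, 44 mm across, 26 mm high, on the base board, on the robot's side of the post; leave alone
- drive: flat aluminium disk drive, 75 x 115 x 14 mm, on the table; leave alone
- screwdriver: screwdriver, 170 mm long, lying on the table; leave alone
- meter: hand multimeter, 80 x 160 x 35 mm, lying on the table; leave alone
- reel: component tape reel, 110 mm across, 14 mm high, lying on the table; leave alone
- cutters: side cutters, about 130 mm long, lying on the table; leave alone

How it is judged:
On the way, in this order (a step that is already met when the one before it is completed fails the run):
1. the ring core stands over the viewing mark, within 15 mm, the lens still away (horizontal distance between core and station below 0.015 m and angular speed of carousel below 0.3 rad/s and horizontal distance between lens and station above 0.06 m), for 0.2 s.
2. the lens is over the ring core, within 15 mm (horizontal distance between core and station below 0.015 m and horizontal distance between lens and core below 0.015 m), for 0.2 s.
At the end, for the whole second after the job is handed in: The ring core stands over the viewing mark within 15 mm and the lens is centred over the core within 15 mm (both seen from above), carousel and magnifier are at rest, and all four parts lie in the dishes (all of step 2 and angular speed of each of carousel, magnifier below 0.05 rad/s and height (world z) of each of core, capacitor, relay, heatsink above 0.028 m); the robot touches nothing.
It fails at once if a part in a dish is lifted more than 12 mm, or leaves its dish (height (world z) of any of core, capacitor, relay, heatsink above 0.045 m or height (world z) of any of core, capacitor, relay, heatsink below 0.028 m).
It fails at once if a part in a dish is touched by the fingers or the arm (contact force between any of the fingers, the arm and core above 0.3 N or contact force between any of the fingers, the arm and capacitor above 0.3 N or contact force between any of the fingers, the arm and relay above 0.3 N or contact force between any of the fingers, the arm and heatsink above 0.3 N).
It fails at once if the carousel or the magnifier is pushed with the gripper's body or the arm instead of the fingers (contact force between the arm and carousel above 3 N or contact force between the arm and magnifier above 3 N).
It fails at once if something else on the table is moved more than 20 mm (distance of any of spool, tin, drive, screwdriver, meter, reel, cutters from where it was at the start of the episode above 0.02 m).
It also fails if it takes over 58 s, if anything falls off the work surface, if the arm or the gripper's body presses on something with over 40 N, if the wrist force passes 120 N, or if a joint passes its speed limit or range.

ROBOT

A 6-joint arm with a two-finger parallel gripper is mounted at the origin on the work surface. World frame = base frame: x ahead of the robot, y to its left, z up, the work surface at z = 0. Lengths are in m, angles in rad, forces in N, time in s.
With the tool pointing down it reaches from about 0.375 to 0.75 m from the base axis. Payload 9 kg.
Tool frame: the origin (TCP) lies on the mounting face of the last link; the fingertips stand 173 mm ahead of it and the grasp point (between the pads) lies 155 mm ahead of it; z points along the fingers, y is the line along which they close (so a half turn about z gives the same grasp; the last joint's range is limited). The gripper opens to 85 mm and grips with 20 to 120 N. Pads are 22 mm wide; open, the fingers measure 114 mm over their backs; the gripper's body (76 mm by 85 mm) begins 54 mm behind the grasp point. The pads swing forward as they close: fully open they stand 13 mm farther back than shut.
Start: joints at [-1.527, 0.104, 0.097, 1.564, 0, 1.353], TCP at [0.155, -0.58, 0.405] pointing down, gripper open.
Joint ranges: [-2.99, 2.99], [-0.84, 1.86], [-1.1, 1.16], [-1.84, 2.11], [-1.51, 1.56], [-3.14, 3.14]. Speed limits (rad/s): [2.22, 2.22, 2.57, 3.14, 3.14, 3.14].

INTERFACE

Orientations are given as a unit quaternion [w, x, y, z].
In Python, from rig import arm gives the robot as it stands. Calls block until the motion is done:
- arm.move_to(position, orientation): joint-space move of the TCP to a pose.
- arm.movel(position, ori=None, speed=0.15): straight line of the TCP; ori=None keeps the orientation; speed is the mean speed in m/s.
- arm.movej(angles): joint-space move.
- arm.grip(opening, effort=None): finger opening in m; effort is the grip in N (None keeps the last); returns when the fingers have stopped.
- arm.dwell(seconds).
- arm.ik(position, orientation): joint angles nearest the present ones, or None.
- arm.read_state(): the state.
- arm.capture(name): name is "scene" or "top" or "wrist"; returns (picture, depth): 420x560x3 uint8, red, green, blue; 420x560 float32, m along the optical axis (not along the pixel's ray), 0 where there is no reading.
- arm.calibration(name): a dict with "fx", "fy", "cx", "cy" (pixels), "T" (4x4, takes a point from camera to world coordinates). Camera axes: x right, y down, z forward; pixel columns grow to the right and rows downward; lengths in m; the calibration is good to about 2 mm. The wrist camera is an equidistant fisheye: a pixel r from the principal point sees the ray r / f radians off the axis. A picture is of the moment at which its call begins: read the wrist's pose just before it. calibration takes no time and is no camera call; for the wrist camera it gives the pose at the moment of the call.
A pose or a line that the arm cannot do raises arm.MotionError and nothing moves.
- arm.sign_off(): hands the job in; it is judged then, once.
Trained networks look in the newest picture that a camera, given by its name, has taken for a name from the list of things; names that differ only in an ending like _2 or _b are one class to them, and where a whole thing is asked for, a point or a joint stands for the part that bears it (a point fixed in the world has none). Each returns a list of dicts, best first, with "conf" (0 to 1); they miss things now and then, are a little off and sometimes report something else, mostly with a low value. They report only what shows in the picture. A call takes as long as a camera call.
- arm.outline_of(query, camera): "pixels" (420x560 bool, what is visible of it) and "extent" ([left, top, right, bottom] in pixels, round what is visible of it).
The state is a dict: "t": time; "qpos": joint angles; "joint_velocities": joint speeds; "joint_torque": joint torques, N m; "eef_pos": TCP position; "orientation": TCP orientation; "wrist_force": force on the tool from outside, world axes, zero at the start; "torque": the same for the moment, N m; "width": finger opening in m; "finger_force": force on a finger pad.
Only numpy, scipy, OpenCV 4.12 (cv2) and the standard library are available. Lean on these libraries where they do the work, as an engineer would, in place of code of your own. Each camera call takes 0.05 s, during which the arm holds its last target. There are 200 camera calls.

## Working session

There is one attempt and no reset: what is moved stays moved. The work goes in short steps, each a Python script; the robot and the scene stay as the last script left them, time stands still between calls to the robot, and variables do not carry over. Pictures are saved under pics/ and viewed, at most 10 in all, crops included, and the job is handed in when it is done.

```bash
mkdir -p pics && ls && cat > h.py <<'E'
import numpy as np, cv2
from rig import arm
def pix2w(cam,uv,z=None,depth=None):
    c=arm.calibration(cam);T=np.array(c["T"]);uv=np.atleast_2d(uv).astype(float)
    d=np.c_[(uv[:,0]-c["cx"])/c["fx"],(uv[:,1]-c["cy"])/c["fy"],np.ones(len(uv))]
    dw=d@T[:3,:3].T
    s=(z-T[2,3])/dw[:,2] if z is not None else depth
    return T[:3,3]+dw*np.asarray(s).reshape(-1,1)
def save(n,p): cv2.imwrite(f"pics/{n}.png",p[...,::-1])
E
python3 - <<'E'
from h import *
for c in ("top","scene"):
    p,d=arm.capture(c);save(c+"0",p);k=arm.calibration(c);print(c,k["fx"],np.round(k["T"],3).tolist())
    for q in ("core","hub","lens","pivot","carousel","magnifier","tin","spool","capacitor","relay","heatsink"):
        r=arm.outline_of(q,c)
        for x in r[:2]:
            v,u=np.nonzero(x["pixels"]); print(q,round(x["conf"],2),x["extent"],u.mean().round(1),v.mean().round(1),np.round(np.median(pix2w(c,np.c_[u,v],depth=d[v,u]),axis=0),3))
print(arm.read_state())
E
```

```text
pics
top 425.49064623352155 [[-0.012, -0.997, 0.07, 0.425], [-1.0, 0.012, 0.007, -0.024], [-0.008, -0.07, -0.998, 1.59], [0.0, 0.0, 0.0, 1.0]]
hub 0.68 [241.9, 164.1, 311.8, 230.7] 274.8 193.6 [0.595 0.014 0.037]
lens 0.63 [343.4, 174.5, 388.1, 238.1] 367.3 214.9 [ 0.489 -0.316  0.13 ]
carousel 0.8 [240.4, 163.1, 313.8, 232.6] 275.7 198.8 [0.57  0.002 0.04 ]
magnifier 0.61 [337.3, 168.8, 385.4, 238.9] 367.4 214.4 [ 0.49  -0.316  0.13 ]
magnifier 0.29 [156.4, 240.7, 173.8, 253.3] 165.4 246.1 [0.408 0.411 0.023]
tin 0.64 [347.7, 200.3, 359.8, 215.6] 351.4 208.4 [ 0.539 -0.271  0.038]
spool 0.82 [314.0, 149.3, 328.6, 168.3] 322.0 157.6 [ 0.725 -0.167  0.054]
spool 0.21 [338.5, 174.6, 388.6, 238.6] 367.0 213.7 [ 0.491 -0.316  0.129]
relay 0.6 [341.2, 172.8, 386.3, 237.6] 367.3 214.4 [ 0.49  -0.316  0.13 ]
relay 0.48 [241.8, 213.2, 250.2, 219.7] 247.3 213.7 [0.521 0.109 0.048]
heatsink 0.73 [346.5, 205.3, 358.4, 214.7] 351.4 208.3 [ 0.539 -0.271  0.037]
heatsink 0.6 [237.6, 162.7, 313.1, 233.9] 275.1 197.5 [0.577 0.006 0.042]
scene 426.8595884378071 [[0.703, 0.478, -0.527, 1.191], [0.711,
[... 1082 characters left out ...]
([-1.52671766e+00,  1.04097203e-01,  9.72954026e-02,  1.56391258e+00,
        1.82343209e-05,  1.35309676e+00]), 'joint_velocities': array([ 5.71136920e-05, -3.82489649e-04, -3.17113240e-04, -1.34600497e-03,
        1.28927511e-03, -1.27836924e-03]), 'joint_torque': array([-9.90859589e-04, -5.56755352e+01,  5.03771424e+01,  5.04528580e-04,
       -4.49903237e-04, -1.67389055e-05]), 'eef_pos': array([ 0.15529143, -0.57956601,  0.40472979]), 'orientation': array([4.16117116e-05, 9.91446241e-01, 1.30515704e-01, 5.53018926e-06]), 'wrist_force': array([0.39603778, 0.19427658, 0.40915395]), 'torque': array([-0.0268464 , -0.01255874,  0.00021803]), 'finger_force': 0.0, 'width': 0.08536161073572145}
```

```bash
python3 - <<'E'
import cv2
a=cv2.imread("pics/top0.png")[125:275,215:415]; cv2.imwrite("pics/top0c.png",cv2.resize(a,None,fx=4,fy=4,interpolation=cv2.INTER_CUBIC))
a=cv2.imread("pics/scene0.png")[170:320,140:340]; cv2.imwrite("pics/scene0c.png",cv2.resize(a,None,fx=4,fy=4,interpolation=cv2.INTER_CUBIC))
E
```

```text
(no output)
```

View pics/top0c.png

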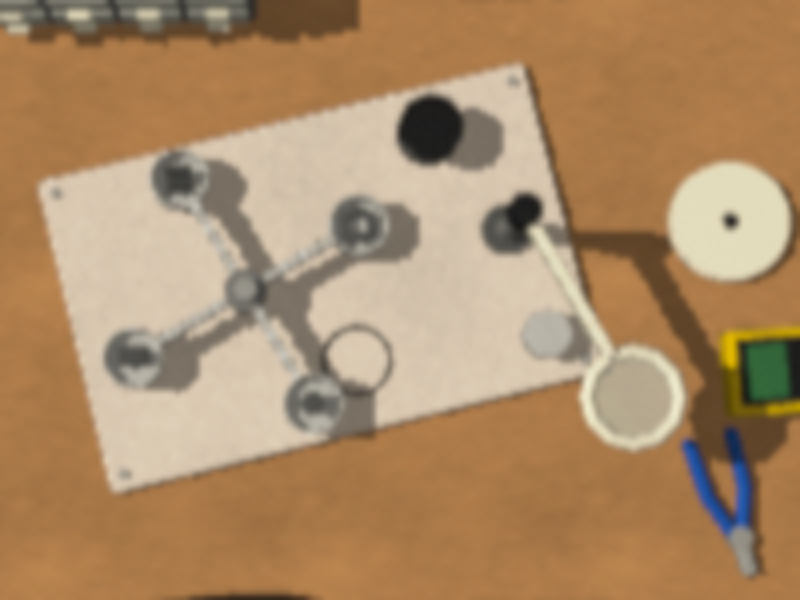

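View pics/scene0c.png

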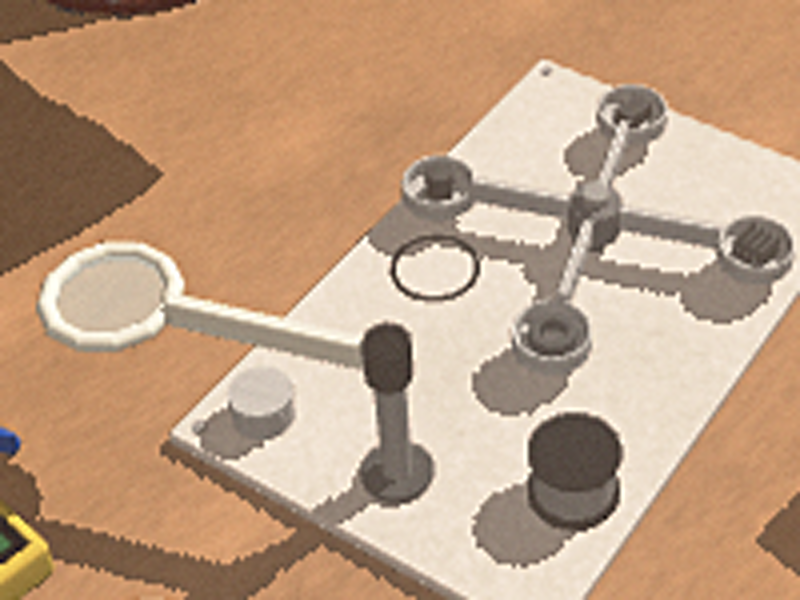

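```bash
cat > est.py <<'E'
from h import *
from scipy.optimize import least_squares
P=dict(hub=(245,289,.066),mark=(357,358,.012),pivot=(525,210,.144),lens=(633,397,.132),core=(360,224,.046),d2=(181,180,.046),d3=(134,357,.046),d4=(315,403,.046))
W={k:pix2w("top",[215+(u+.5)/4-.5,125+(v+.5)/4-.5],z=z)[0,:2] for k,(u,v,z) in P.items()}
def f(p):
    h=p[:2];m=h+.12*np.r_[np.cos(p[2]),np.sin(p[2])];pv=p[3:5];l=pv+.186*np.r_[np.cos(p[5]),np.sin(p[5])]
    r=[h-W["hub"],m-W["mark"],pv-W["pivot"],l-W["lens"],[np.linalg.norm(pv-m)-.186]]
    for i,k in enumerate(("core","d2","d3","d4")): r.append(h+.12*np.r_[np.cos(p[6]+i*np.pi/2),np.sin(p[6]+i*np.pi/2)]-W[k])
    return np.concatenate(r)
d=lambda a,b:np.arctan2(*(W[b]-W[a])[::-1])
s=least_squares(f,np.r_[W["hub"],d("hub","mark"),W["pivot"],d("pivot","lens"),d("hub","core")])
E
python3 - <<'E'
from est import *
p=s.x
print(p.round(4),(s.fun*1000).round(1)); print("mark",p[:2]+.12*np.r_[np.cos(p[2]),np.sin(p[2])])
print(np.degrees(p[[2,5,6]]))
# try hover IK
st=arm.read_state()
for yaw in np.radians([-150,-90,-30,15,60,120]):
    print(yaw,arm.ik([0.5,-0.08,0.42],[0,np.cos(yaw/2),np.sin(yaw/2),0]))
k=arm.calibration("wrist");print(k["fx"],k["cx"],k["cy"]);T=np.array(k["T"]);print(T.round(3))
E
```

```text
[ 5.8080e-01  1.8000e-03 -2.1240e+00  6.3870e-01 -2.3950e-01 -2.6369e+00
 -1.0459e+00] [ 0.6 -1.1 -2.3 -0.9  1.6 -0.8 -0.6 -0.3 -1.5  0.4  0.4  1.4  1.2 -0.6
  0.8 -0.6  0.8]
mark [ 0.51771818 -0.10026275]
[-121.69597788 -151.08279419  -59.92602687]
-2.6179938779914944 [-0.41748    -0.17762437 -0.15033532  1.59808538  0.         -0.94107877]
-1.5707963267948966 [-0.41748    -0.17762437 -0.15033532  1.59808538  0.         -1.98827633]
-0.5235987755982988 [-0.41748    -0.17762437 -0.15033532  1.59808538  0.         -3.03547388]
0.2617993877991494 [-0.41748    -0.17762437 -0.15033532  1.59808538  0.          2.46231327]
1.0471975511965976 [-0.41748    -0.17762437 -0.15033532  1.59808538  0.          1.6769151 ]
2.0943951023931953 [-0.41748    -0.17762437 -0.15033532  1.59808538  0.          0.62971755]
325.19226210127806 280.47711354289714 214.93122795527015
[[ 0.258 -0.922 -0.288  0.227]
 [-0.966 -0.246 -0.077 -0.561]
 [-0.     0.299 -0.954  0.375]
 [ 0.     0.     0.     1.   ]]
```

```bash
cat >> h.py <<'E'
def q(yaw): return [0,np.cos(yaw/2),np.sin(yaw/2),0]
def fpose(h,th,gap,z,r=.06,yoff=-np.pi/2):
    "finger centre on the ccw side of the bar at angle th about h, gap = distance bar centreline - finger centre"
    t=np.r_[np.sin(th),-np.cos(th)]
    return np.r_[h+r*np.r_[np.cos(th),np.sin(th)]-gap*t,z], q(th+yoff)
E
python3 - <<'E'
from h import *
h=np.r_[.5808,.0018];th=-1.0459;end=-2.124+np.radians(8)
arm.grip(0.0)
arm.move_to(*fpose(h,th,.032,.40)); print(arm.read_state()["t"],arm.read_state()["qpos"].round(2))
arm.movel(fpose(h,th,.032,.209)[0],speed=.2)
for a in np.linspace(th,end,5):
    P,o=fpose(h,a,.015,.209); arm.movel(P,o,speed=.06); s=arm.read_state(); print(s["t"],s["wrist_force"].round(1))
P,o=fpose(h,end,.03,.209); arm.movel(P,o,speed=.1)
for c in ("top","wrist"):
    p,d=arm.capture(c);save(c+"1",p); print(c, [(round(x["conf"],2),x["extent"]) for x in arm.outline_of("core",c)])
print(arm.read_state()["t"])
a=cv2.imread("pics/top1.png")[125:275,215:415]; b=cv2.imread("pics/wrist1.png")
cv2.imwrite("pics/both1.png",cv2.resize(np.vstack([cv2.resize(a,(560,420),interpolation=2),b]),(400*560//560,600)) if 0 else np.hstack([cv2.resize(a,(400,300),interpolation=2),cv2.resize(b,(400,300))]))
E
```

```text
4.55 [-0.26  0.23  0.22  1.57 -0.   -0.78]
6.0917 [-0.3  0.8 -0.5]
6.4833 [ 0.   0.1 -0.3]
6.875 [0.2 0.7 0.3]
7.2667 [0.1 0.  0.7]
7.6583 [-0.2 -0.4  0.7]
top [(0.16, [127.0, 193.7, 155.0, 221.4])]
wrist [(0.57, [122.1, 186.0, 191.4, 257.8])]
8.1583
```

View pics/both1.png

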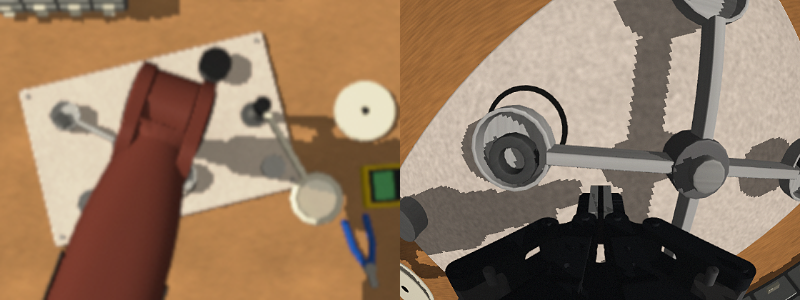

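```bash
cat >> h.py <<'E'
def wrist2w(uv,z,T=None):
    c=arm.calibration("wrist");T=np.array(c["T"]);uv=np.atleast_2d(uv).astype(float)
    x=(uv[:,0]-c["cx"]);y=(uv[:,1]-c["cy"]);r=np.hypot(x,y)+1e-9;a=r/c["fx"]
    dw=np.c_[x/r*np.sin(a),y/r*np.sin(a),np.cos(a)]@T[:3,:3].T
    return (T[:3,3]+dw*((z-T[2,3])/dw[:,2]).reshape(-1,1))[:,:2]
def circ(P):
    A=np.c_[2*P,np.ones(len(P))];s=np.linalg.lstsq(A,(P**2).sum(1),rcond=None)[0];return s[:2],np.sqrt(s[2]+s[:2]@s[:2])
E
python3 - <<'E'
import cv2
a=cv2.imread("pics/wrist1.png")[100:280,80:320]; cv2.imwrite("pics/w1c.png",cv2.resize(a,None,fx=3.3,fy=3.3,interpolation=cv2.INTER_CUBIC))
E
```

```text
(no output)
```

View pics/w1c.png

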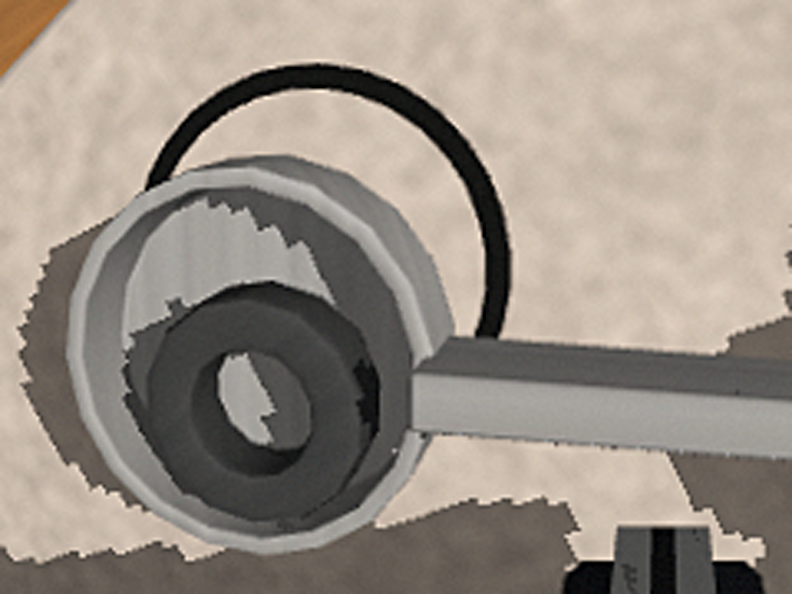

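```bash
python3 - <<'E'
from h import *
def g(L): return np.array([(80+(u+.5)/3.3-.5,100+(v+.5)/3.3-.5) for u,v in L])
M=circ(wrist2w(g([(148,188),(180,130),(240,82),(315,64),(390,80),(450,125),(495,195),(511,260),(500,338)]),.012))
D=circ(wrist2w(g([(68,350),(90,250),(145,190),(220,168),(270,552),(170,515),(360,235),(345,528)]),.046))
C=circ(wrist2w(g([(148,380),(268,282),(185,322),(172,475),(260,522),(345,305),(325,500)]),.045))
print("mark",M,"\ndish",D,"\ncore",C)
h=np.r_[.5808,.0018];ang=lambda p:np.degrees(np.arctan2(*(p-h)[::-1]))
for X in (M,D,C): print(ang(X[0]),np.linalg.norm(X[0]-h))
E
```

```text
mark (array([ 0.51952459, -0.10096038]), np.float64(0.03307529920715509)) 
dish (array([ 0.52560133, -0.10507707]), np.float64(0.027188666591281406)) 
core (array([ 0.53201043, -0.10449134]), np.float64(0.017849731883021927))
-120.80737662693105 0.1196426822309949
-117.31493888933903 0.1202896563048551
-114.65594608088318 0.11695414229852161
```

```bash
python3 - <<'E'
from h import *
h=np.r_[.5808,.0018]
P,o=fpose(h,np.radians(-114),.022,.209); arm.movel(P,o,speed=.05)
for a in (-117,-120.5):
    P,o=fpose(h,np.radians(a),.015,.209); arm.movel(P,o,speed=.018); print(arm.read_state()["wrist_force"].round(1))
arm.dwell(.3)
P,o=fpose(h,np.radians(-120.5),.035,.209); arm.movel(P,o,speed=.1)
p,d=arm.capture("wrist");save("wrist2",p);print(arm.read_state()["t"])
a=cv2.imread("pics/wrist2.png")[80:260,80:320]; cv2.imwrite("pics/w2c.png",cv2.resize(a,None,fx=3.3,fy=3.3,interpolation=cv2.INTER_CUBIC))
E
```

```text
[ 0.3  1.2 -0.1]
[ 0.5 -0.2  0.6]
10.25
```

View pics/w2c.png

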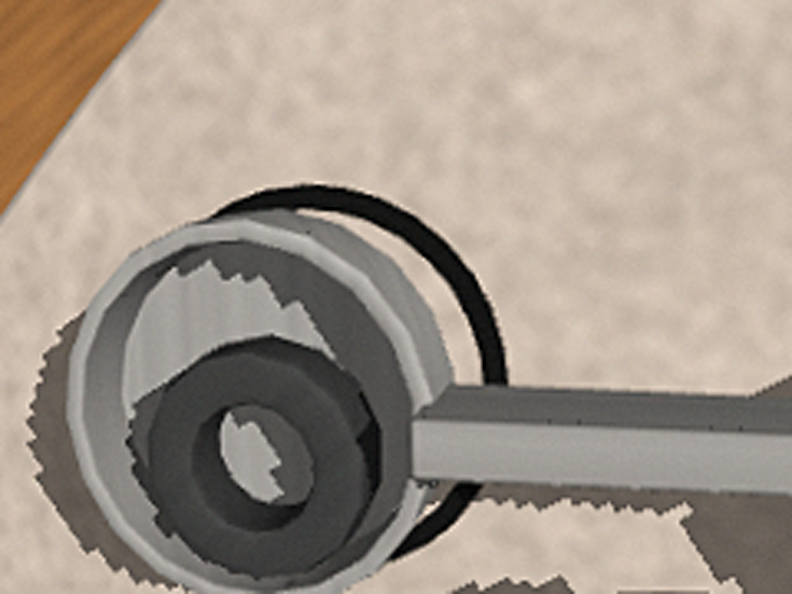

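```bash
python3 - <<'E'
from h import *
def g(L): return np.array([(80+(u+.5)/3.3-.5,80+(v+.5)/3.3-.5) for u,v in L])
M=circ(wrist2w(g([(222,210),(265,190),(315,184),(380,202),(440,248),(485,310),(506,380),(470,505),(420,553)]),.012))
D=circ(wrist2w(g([(66,405),(88,305),(145,245),(220,222),(170,575),(350,275),(355,575)]),.046))
C=circ(wrist2w(g([(148,430),(268,336),(185,372),(172,530),(260,578),(345,362),(325,556)]),.045))
h=np.r_[.5808,.0018];ang=lambda p:np.degrees(np.arctan2(*(p-h)[::-1]))
for X in (M,D,C): print(X,ang(X[0]),np.linalg.norm(X[0]-h),(X[0]-M[0])*1000)
print(arm.read_state()["t"])
E
```

```text
(array([ 0.51929203, -0.10236158]), np.float64(0.03383558882799616)) -120.56207992721025 0.12096637991633423 [0. 0.]
(array([ 0.51601917, -0.09959315]), np.float64(0.027124424076112572)) -122.57480651466726 0.12032093233839332 [-3.27285243  2.7684253 ]
(array([ 0.52263276, -0.09978775]), np.float64(0.017805721509767603)) -119.79464364197602 0.11706195015587813 [3.34072923 2.57382317]
10.25
```

```bash
python3 - <<'E'
from h import *
pv=np.r_[.6387,-.2395];R=np.radians
s=arm.read_state()["eef_pos"];arm.movel([s[0],s[1],.40],speed=.2)
arm.move_to(*fpose(pv,R(208.9),.036,.40,r=.09)); print(arm.read_state()["t"],arm.read_state()["qpos"].round(2))
arm.movel(fpose(pv,R(208.9),.036,.281,r=.09)[0],speed=.15)
for a in np.linspace(208.9,142,7):
    P,o=fpose(pv,R(a),.018,.281,r=.09); arm.movel(P,o,speed=.05)
P,o=fpose(pv,R(138),.018,.281,r=.09); arm.movel(P,o,speed=.02); print(arm.read_state()["wrist_force"].round(1))
arm.dwell(.2)
P,o=fpose(pv,R(138),.03,.281,r=.09); arm.movel(P,o,speed=.1)
p,d=arm.capture("wrist");save("wrist3",p);print(arm.read_state()["t"])
cv2.imwrite("pics/w3.png",cv2.resize(p[...,::-1],(800,600),interpolation=cv2.INTER_CUBIC))
E
```

```text
12.3333 [-0.7   0.28  0.29  1.58  0.    0.37]
[-0.1 -0.5 -0.3]
17.8167
```

View pics/w3.png

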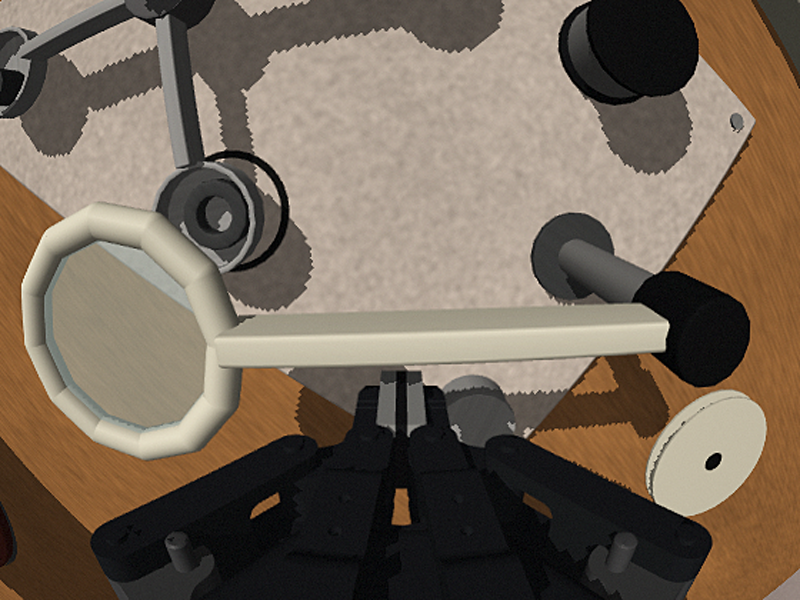

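```bash
python3 - <<'E'
from h import *
g=lambda L:(np.array(L)+.5)*.7-.5
Lz=circ(wrist2w(g([(23,300),(38,235),(97,203),(45,375),(97,440),(150,458),(205,433),(240,375)]),.126))
C=circ(wrist2w(g([(186,212),(217,174),(249,210),(218,247),(194,186),(240,186)]),.045))
M=circ(wrist2w(g([(288,210),(270,168),(236,152),(277,245),(255,266)]),.012))
H=circ(wrist2w(g([(748,330),(735,300),(715,385),(742,355),(675,365),(668,340)]),.144))
pv=np.r_[.6387,-.2395];ang=lambda p:np.degrees(np.arctan2(*(p-pv)[::-1]))
for n,X in zip("LCMH",(Lz,C,M,H)): print(n,X,ang(X[0]),np.linalg.norm(X[0]-pv))
E
```

```text
L (array([ 0.49646337, -0.119935  ]), np.float64(0.04586008910191747)) 139.9493806248615 0.18581455820016002
C (array([ 0.52550769, -0.10123064]), np.float64(0.016795966341898977)) 129.30499947737067 0.1786922334765186
M (array([ 0.51874429, -0.10007825]), np.float64(0.03247788105928382)) 130.70805046532956 0.1839233503505471
H (array([ 0.63918632, -0.24050336]), np.float64(0.015281066160795512)) -64.14093864593188 0.0011150100666528701
```

```bash
python3 - <<'E'
from h import *
pv=np.r_[.6387,-.2395];R=np.radians
for a,g,v in ((138,.019,.05),(134,.018,.03),(130,.018,.02),(127.8,.018,.015)):
    P,o=fpose(pv,R(a),g,.281,r=.09); arm.movel(P,o,speed=v)
arm.dwell(.3)
P,o=fpose(pv,R(127.8),.034,.281,r=.09); arm.movel(P,o,speed=.08)
p,d=arm.capture("wrist");save("wrist4",p);print(arm.read_state()["t"])
cv2.imwrite("pics/w4.png",cv2.resize(p[...,::-1],(800,600),interpolation=cv2.INTER_CUBIC))
E
```

```text
20.1333
```

View pics/w4.png

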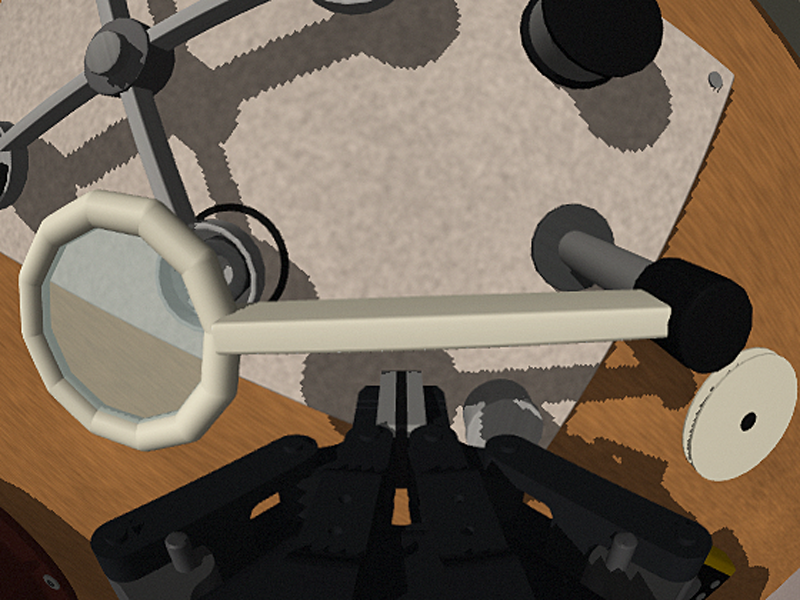

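```bash
python3 - <<'E'
from h import *
g=lambda L:(np.array(L)+.5)*.7-.5
Lz=circ(wrist2w(g([(21,290),(35,228),(95,192),(40,365),(97,433),(150,450),(202,424),(237,362)]),.126))
H=circ(wrist2w(g([(750,315),(738,285),(715,372),(744,345),(675,350),(669,325)]),.144))
M=circ(wrist2w(g([(288,260),(270,220),(236,205),(282,285),(200,213)]),.012))
pv=np.r_[.6387,-.2395];ang=lambda p:np.degrees(np.arctan2(*(p-pv)[::-1]))
for n,X in zip("LHM",(Lz,H,M)): print(n,X,ang(X[0]),np.linalg.norm(X[0]-pv))
print("lens-core mm",(Lz[0]-[.524,-.1005])*1000)
E
```

```text
L (array([ 0.51929596, -0.09693786]), np.float64(0.04576185987159187)) 129.94812207410314 0.18596045155001886
H (array([ 0.63931214, -0.24025798]), np.float64(0.015519524198332534)) -51.07598250535493 0.0009742967307934477
M (array([ 0.52000691, -0.09969545]), np.float64(0.031979407724848065)) 130.33102441514478 0.18339400460762917
lens-core mm [-4.70404156  3.56214224]
```

```bash
python3 - <<'E'
from h import *
s=arm.read_state()["eef_pos"];arm.movel([s[0],s[1],.40],speed=.15)
arm.move_to([.155,-.58,.405],[0,.991446,.130516,0]);arm.dwell(.5)
p,d=arm.capture("top");save("top5",p);print(arm.read_state()["t"])
cv2.imwrite("pics/top5c.png",cv2.resize(p[125:275,215:415,::-1],None,fx=4,fy=4,interpolation=cv2.INTER_CUBIC))
E
```

```text
23.6417
```

View pics/top5c.png

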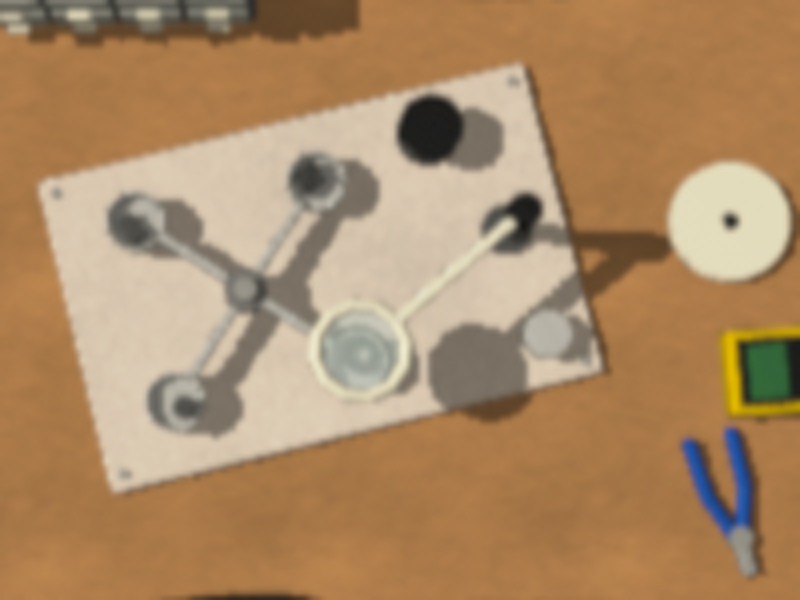

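The top view shows the lens at about (360, 349) in the crop, with the ring core at about (364, 355) under it. All four parts are in their dishes and the other objects have not moved.

```bash
python3 -c "
from rig import arm
print(arm.sign_off())"
```

```text
the job is handed in; nothing more can be done
None
```

I handed the job in at about 24 s of robot time: by my last measurements the ring core is about 4 mm from the viewing mark and the lens about 6 mm from the core (limit 15 mm for both); sign-off returned no verdict.

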